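Close the shear-pin box: fold the flap over and tuck it under the lip

TASK

Close the open steel pin box on the bench: with a fingertip, fold its springy metal flap over the pins and press it down, then keep it down while pushing it by its raised rib so that its free edge is tucked fully home beneath the lip at the other end, and let go. Only push and press: do not lift the box or shove it along the bench, and leave everything else standing where it is.

Things in the scene. Friction and masses are not known exactly. Their poses are not given: they have to be found in the camera images.
- pin_box: Open-topped grey steel box of pins, 146 x 120 x 58.5 mm (x, y, z), 3 kg, standing loose on the bench. Origin: centre of its underside; x runs from the hinge end to the lip end, z up. The end with x negative carries the hinge of the flap, the other end a 37 mm deep deck with the lip over it. Small loose articles stand beside it (beyond y = +/-95 mm) and beyond its lip end (beyond x = +95 mm), none above 110 mm; the hinge end is free.
- hinge_line (a point): Middle of the hinge axis (parallel to the box's y), on the box at x = -65, z = 60 mm of the box's frame.
- fold (a joint): Angle of the flap about the hinge, rad: 0 = lying flat over the box, 1.57 = upright, about 1.7 to 2.2 at the start (leaning out beyond the hinge end), 2.3 = stop. To close, its free edge is swung up and over towards the lip. Light spring and friction: untucked, it springs up again from flat to about 1 rad when let go; about 2 N at mid-flap brings it down.
- tuck (a joint): How far the flap has been slid out along its own plane, away from the hinge, m: 0 at the start, 0.022 = fully home (stop). It stays where left; takes about 3 N to move, so a finger that still presses hard on the flap while drawing back pulls it back from under the lip: lift off first. Slide only when flat: slid out too early, the edge lands on top of the lip.
- flap_edge (a point): Middle of the flap's free edge. The flap is a flat aluminium plate 88 mm long, 104 mm wide (along the hinge), 3 mm thick; with tuck = 0 it runs from 12 to 100 mm from the hinge axis; lying flat its upper (outer) face is 63.5 mm above the bench.
- rib_top (a point): Middle of the top of the thumb rib, a straight bar 70 mm long (along the hinge), 5 mm thick, standing 10 mm proud of the flap's outer face, centred 74.5 mm from the hinge axis at tuck = 0. The outer face is the upper one when the flap is flat, and faces out and down, away from the pins, when the flap is open. The rib is pushed on its hinge side; the plain stretch of flap between hinge and rib is 60 mm long.
- lip_edge (a point): Middle of the flared leading edge of the lip, 73 mm above the bench, on the box at x = 41 mm. The lip is a 70 mm wide fixed steel strip: its leading 7 mm flare upwards at 45 degrees, then 20 mm lie flat with the underside 66 mm above the bench, up to a post. With the flap flat and tuck = 0 the free edge stops 6 mm short of the lip; at tuck = 0.022 it lies 16 mm beneath it.
- oiler: Bystander, leave alone: white bottle, 54 mm diameter, 105 mm tall. Origin: centre of underside.
- grease_jar: Bystander, leave alone: grey jar, 60 mm diameter, 65 mm tall. Origin: centre of underside.
- collar: Bystander, leave alone: steel ring, 52 mm diameter, 18 mm high. Origin: centre of underside.
- tow_pin: Bystander, leave alone: steel pin standing on a 38 mm round head, 81 mm tall. Origin: centre of underside.
- driver: Bystander, leave alone: screwdriver lying down.
- spanner: Bystander, leave alone: spanner lying down.
- carton: Bystander, leave alone: small cardboard carton, 100 x 75 x 60 mm. Origin: centre of underside.

How it is judged:
By the outcome, as a careful person would: the job done as asked, in the order asked, and still so for the second after the job is handed in, with the robot touching nothing.
It also fails if it takes over 38 s, if anything falls off the work surface, if the arm or the gripper's body presses on something with over 40 N, if the wrist force passes 120 N, or if a joint passes its speed limit or range.

ROBOT

A 6-joint arm with a two-finger parallel gripper is mounted at the origin on the work surface. World frame = base frame: x ahead of the robot, y to its left, z up, the work surface at z = 0. Lengths are in m, angles in rad, forces in N, time in s.
With the tool pointing down it reaches from about 0.3 to 0.875 m from the base axis. Payload 4.2 kg.
Tool frame: the origin (TCP) lies between the finger pads; the fingertips stand 25 mm ahead of it and the grasp point (between the pads) lies 6 mm ahead of it; y points along the fingers, z is the direction in which the jaws open and shut, and the axes are right-handed (so a half turn about y gives the same grasp; the last joint's range is limited). The gripper opens to 85 mm and grips with 20 to 120 N. Pads are 22 mm wide; open, the fingers measure 114 mm over their backs; the gripper's body (76 mm by 85 mm) begins 54 mm behind the grasp point. The pads swing forward as they close: fully open they stand 13 mm farther back than shut.
Start: joints at [1.11, 0.32, 1.565, -0, 1.257, -0.02], TCP at [0.245, 0.52, 0.228] pointing down, gripper open.
Joint ranges: [-3.11, 3.11], [-0.84, 2.01], [0.21, 2.61], [-1.34, 4.49], [0.05, 2.63], [-2.56, 2.56]. Speed limits (rad/s): [2.57, 2.57, 3.14, 3.14, 3.14, 3.14].

INTERFACE

Orientations are given as a rotation vector (axis times angle).
In Python, from bench import ctrl gives the robot as it stands.
- The arm moves only by the shell command python3 -m inch 'ROWS' [OPENING] [FORCE]. ROWS is JSON, one flat list of numbers, 6 for each row, row after row: the shift along the world's x, y, z in m, then the turn, a rotation vector about the world's x, y, z in degrees. In form: [x, y, z, ax, ay, az, x, y, z, ax, ay, az, ...]. A call has 1 to 5 rows; each row is the pose to reach, as a shift and turn from the pose commanded when the call began; what a row does not reach only later rows make up. A row lasts 1/10 s, in which the tool goes at most 50 mm and 8.59 degrees, less where a joint would pass 70% of its speed; a pose out of reach is approached as far as the arm can. A call with a gripper value outside its range is refused whole. OPENING is the closure, from 0 (fully open) to 1 (shut), set as the call begins (- or left out, the last holds). The fingers move at their own pace and stop on an object; FORCE is the grip in N (left out, the last holds). Time passes only in rows, so rows that repeat a pose let the fingers close. It gives the time, the measured TCP pose, the force and the opening at its end, in the units of the state.
- ctrl.read_state(): the state, without advancing time (a new reading comes with each control period).
- ctrl.snapshot(name): name is "scene" or "top"; returns a dict with "frame" (480x640x3 uint8, red, green, blue), "fx", "fy", "cx", "cy" (pixels), "dist_coeffs" ([k1, k2, p1, p2, k3] as OpenCV has them; the pictures are not rectified), "camera_from_world" (4x4, takes a point from world to camera coordinates). Camera axes: x right, y down, z forward; pixel columns grow to the right and rows downward; lengths in m; the calibration is good to about 2 mm. A picture is of the moment at which its call begins. There is no depth.
- ctrl.close_job(): hands the job in, once; it reports no verdict.
The state is a dict: "time": time; "joint_pos": joint angles; "joint_vel": joint speeds; "tau": joint torques, N m; "eef_pos": TCP position; "tool_rot": TCP orientation; "contact_force": force on the tool from outside, world axes, zero at the start; "torque": the same for the moment, N m; "gripper_width": finger opening in m.
Only numpy, scipy, OpenCV 4.12 (cv2) and the standard library are available. Lean on these libraries where they do the work, as an engineer would, in place of code of your own. Each camera call takes 0.05 s, during which the arm holds its last target.

## Working session

There is one attempt and no reset: what is moved stays moved. The work goes in short steps, Python scripts to look and compute and a shell command to move; the robot and the scene stay as the last step left them, time stands still between calls to the robot, and variables do not carry over. Pictures are saved under pics/ and viewed, and the job is handed in when it is done.

```bash
mkdir -p pics; ls; cat > h.py <<'E'
from bench import ctrl
import numpy as np, cv2
def snap(n,f):
    s=ctrl.snapshot(n); cv2.imwrite('pics/'+f,cv2.cvtColor(s['frame'],cv2.COLOR_RGB2BGR))
    import pickle; pickle.dump(s,open('pics/'+f+'.pkl','wb')); return s
def load(f):
    import pickle; return pickle.load(open('pics/'+f+'.pkl','rb'))
def K(s): return np.array([[s['fx'],0,s['cx']],[0,s['fy'],s['cy']],[0,0,1.]])
def ray(s,uv):
    p=cv2.undistortPoints(np.array([[uv]],float),K(s),np.array(s['dist_coeffs'],float))[0,0]
    T=np.array(s['camera_from_world']);R=T[:3,:3];c=-R.T@T[:3,3]
    d=R.T@np.array([p[0],p[1],1]); return c,d/np.linalg.norm(d)
def onz(s,uv,z):
    c,d=ray(s,uv); return c+d*(z-c[2])/d[2]
def tri(s1,u1,s2,u2):
    c1,d1=ray(s1,u1);c2,d2=ray(s2,u2)
    A=np.stack([d1,-d2],1);t=np.linalg.lstsq(A,c2-c1,rcond=None)[0]
    a=c1+t[0]*d1;b=c2+t[1]*d2
    return (a+b)/2,np.linalg.norm(a-b)
def proj(s,P):
    T=np.array(s['camera_from_world'])
    return cv2.projectPoints(np.array(P,float).reshape(-1,1,3),cv2.Rodrigues(T[:3,:3])[0],T[:3,3],K(s),np.array(s['dist_coeffs'],float))[0][:,0]
E
python3 - <<'E'
from h import *
a=snap('scene','s0.png');b=snap('top','t0.png')
for s in (a,b): 
    T=np.array(s['camera_from_world']);print(-T[:3,:3].T@T[:3,3],T[2,:3],s['fx'],s['dist_coeffs'])
print(ctrl.read_state())
E
```

```text
pics
[1.20727395 0.99038851 1.04412438] [-0.39439771 -0.67098529 -0.62787673] 580.2988168444376 [-0.02334699  0.          0.          0.          0.        ]
[ 0.33190587 -0.03231686  1.32732491] [ 0.21616515 -0.00971728 -0.97630846] 468.2050040599006 [-0.04340127  0.          0.          0.          0.        ]
{'time': 0.1, 'joint_pos': array([ 1.11001378e+00,  3.20212501e-01,  1.56557817e+00, -1.65955266e-05,
        1.25734931e+00, -1.99511808e-02]), 'joint_vel': array([-0.00014133, -0.00174463, -0.00286024, -0.00029719,  0.00194056,
       -0.00031868]), 'tau': array([ 6.25425255e-04, -4.16407621e+01, -2.34704679e+01,  5.41804093e-05,
        4.89548504e-03,  3.08075460e-05]), 'eef_pos': array([0.24513594, 0.51965542, 0.22696699]), 'tool_rot': array([-1.54452013,  0.34606697, -0.34550863]), 'contact_force': array([-0.88432067,  0.53820964,  0.23885088]), 'torque': array([ 0.00081601, -0.01471578, -0.01629722]), 'gripper_width': 0.0852778769643934}
```

View pics/s0.png

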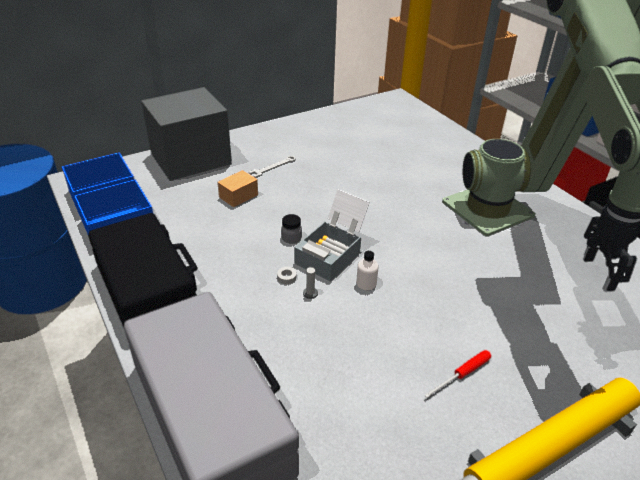

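View pics/t0.png

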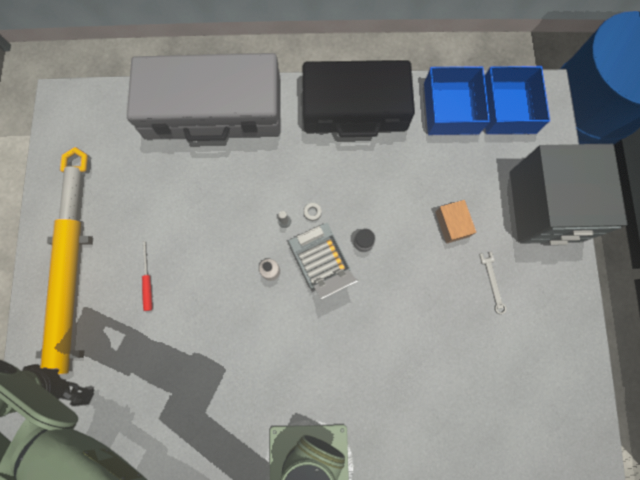

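The box is near (320,260) in top and (330,240) in scene, with its hinge end towards the robot. I'll enlarge both.

```bash
python3 - <<'E'
from h import *
for f,(x,y,w,h) in (('s0',(270,180,120,120)),('t0',(250,195,130,115))):
    i=cv2.imread(f'pics/{f}.png')[y:y+h,x:x+w]
    cv2.imwrite(f'pics/{f}z.png',cv2.resize(i,None,fx=5,fy=5,interpolation=cv2.INTER_CUBIC))
E
```

```text
(no output)
```

View pics/s0z.png

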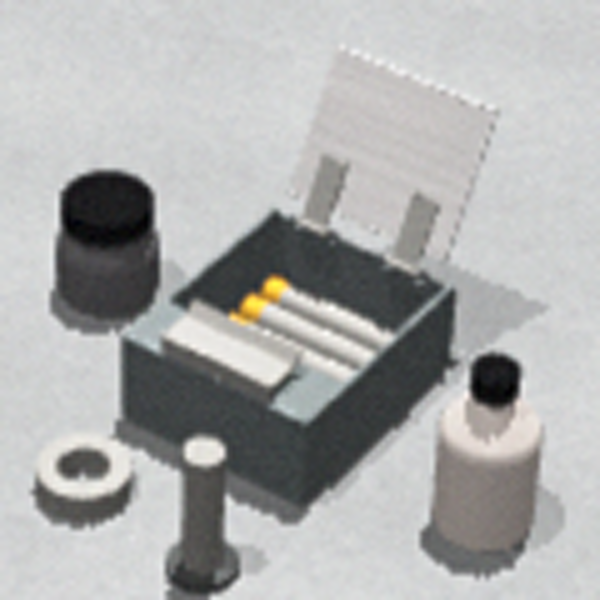

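View pics/t0z.png

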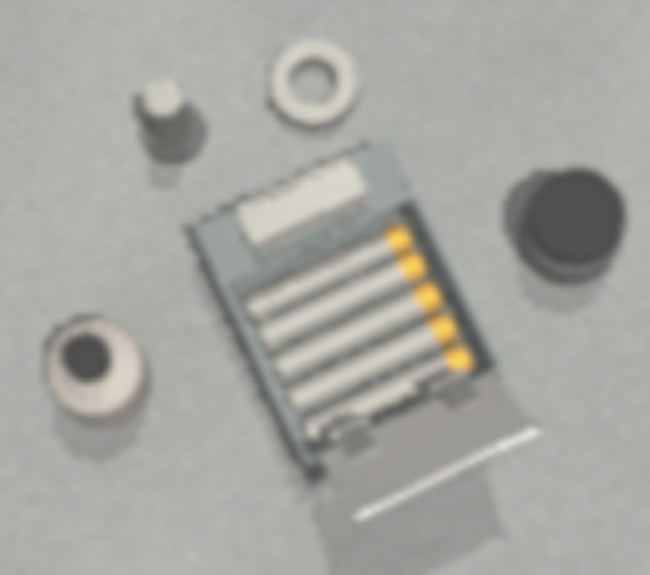

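```bash
python3 - <<'E'
from h import *
s=load('s0.png');t=load('t0.png')
S=lambda p:(270+p[0]/5-.4,180+p[1]/5-.4);T=lambda p:(250+p[0]/5-.4,195+p[1]/5-.4)
for n,a,b,z in (('LP',(305,422),(190,228),.0585),('LN',(122,338),(370,143),.0585),('HP',(455,288),(312,470),.0585),('HN',(277,212),(493,370),.0585),('FN',(342,47),(540,432),None),('FP',(497,107),(357,518),None)):
    print(n,*[np.round(v,4) for v in tri(s,S(a),t,T(b))], *( [np.round(onz(s,S(a),z),4),np.round(onz(t,T(b),z),4)] if z else []))
# bystander tops
print('oiler',onz(t,T((85,355)),.105),onz(s,S((496,375)),.105))
print('jar',onz(t,T((575,215)),.065),onz(s,S((107,205)),.065))
print('pin',onz(t,T((162,98)),.081),onz(s,S((204,452)),.081))
print('collar',onz(t,T((313,83)),.018))
E
```

```text
LP [0.597  0.0461 0.0603] 0.0053 [0.5978 0.0424 0.0585] [0.5952 0.0478 0.0585]
LN [ 0.6457 -0.0561  0.0606] 0.0111 [ 0.6482 -0.0629  0.0585] [ 0.6416 -0.0528  0.0585]
HP [ 0.4623 -0.0184  0.0518] 0.0038 [ 0.4687 -0.013   0.0585] [ 0.4601 -0.0173  0.0585]
HN [ 0.5153 -0.1191  0.0562] 0.0059 [ 0.5189 -0.1189  0.0585] [ 0.5126 -0.1171  0.0585]
FN [ 0.469  -0.1348  0.1444] 0.002
FP [ 0.4279 -0.0415  0.1473] 0.0031
oiler [0.51839705 0.10065257 0.105     ] [0.52410458 0.10282165 0.105     ]
jar [ 0.59685948 -0.16487894  0.065     ] [ 0.6037376  -0.16301295  0.065     ]
pin [0.66391823 0.06137552 0.081     ] [0.66738139 0.05916008 0.081     ]
collar [ 0.68789831 -0.02131357  0.018     ]
```

```bash
cat >> h.py <<'E'
from scipy.spatial.transform import Rotation as Ro
C=np.array([.5555,-.0364]);Y=np.radians(25.3)
ex=np.array([np.cos(Y),np.sin(Y)]);ey=np.array([-ex[1],ex[0]])
def W(x,y=0): return C+x*ex+y*ey
def B(p): d=np.array(p[:2])-C; return np.round([d@ex,d@ey],4)
def st():
    s=ctrl.read_state();R=Ro.from_rotvec(s['tool_rot']).as_matrix()
    tip=s['eef_pos']+.025*R[:,1]
    print('t',round(s['time'],2),'tcp',np.round(s['eef_pos'],4),'tip box',B(tip),'z',round(tip[2],4),'F box',np.round([s['contact_force'][:2]@ex,s['contact_force'][:2]@ey,s['contact_force'][2]],1),'w',round(s['gripper_width'],3))
    return s,R
E
python3 - <<'E'
from h import *
s,R=st();print(R.round(3)); print('jaw yaw',np.degrees(np.arctan2(R[1,2],R[0,2])),'want',np.degrees(Y)+90)
for x in(-.17,-.13,-.065,-.02,.0):print(x,W(x), W(x)-s['eef_pos'][:2])
E
```

```text
t 0.1 tcp [0.2451 0.5197 0.227 ] tip box [-0.043   0.6353] z 0.202 F box [-0.6  0.9  0.2] w 0.085
[[ 0.904 -0.001  0.427]
 [-0.427 -0.001  0.904]
 [-0.    -1.    -0.002]]
jaw yaw 64.74251760009217 want 115.3
-0.17 [ 0.40180597 -0.10905084] [ 0.15667003 -0.62870626]
-0.13 [ 0.43796927 -0.09195652] [ 0.19283333 -0.61161195]
-0.065 [ 0.49673463 -0.06417826] [ 0.2515987  -0.58383369]
-0.02 [ 0.53741835 -0.04494716] [ 0.29228241 -0.56460258]
0.0 [ 0.5555 -0.0364] [ 0.31036406 -0.55605542]
```

```bash
python3 -m inch '[0.008,-0.031,0,0,0,-6.5, 0.016,-0.062,0,0,0,-13, 0.024,-0.093,0,0,0,-19.5, 0.032,-0.124,0,0,0,-26, 0.04,-0.155,0,0,0,-32.4]' 1 30
python3 -m inch '[0.008,-0.031,0,0,0,-6.5, 0.016,-0.062,0,0,0,-13, 0.024,-0.093,0,0,0,-19.5, 0.032,-0.124,0,0,0,-26, 0.04,-0.155,0,0,0,-32.4]'
python3 -m inch '[0.008,-0.031,0,0,0,-6.5, 0.016,-0.062,0,0,0,-13, 0.024,-0.093,0,0,0,-19.5, 0.032,-0.124,0,0,0,-26, 0.04,-0.155,0,0,0,-32.4]'
python3 -c "
from h import *
s,R=st();print(R.round(3),s['joint_pos'].round(2),np.degrees(np.arctan2(R[1,2],R[0,2])),W(-.17)-s['eef_pos'][:2])"
```

```text
time: 0.6
eef_pos: [0.2853, 0.3636, 0.2273]
tool_rot: [-1.424, 0.788, -0.787]
contact_force: [1.2, 0.7, 0.3]
gripper_width: 0.0125
time: 1.1
eef_pos: [0.3252, 0.2087, 0.2275]
tool_rot: [-1.207, 1.213, -1.213]
contact_force: [-0.6, -0.2, -0.6]
gripper_width: 0.0
time: 1.6
eef_pos: [0.3652, 0.0537, 0.2276]
tool_rot: [-0.883, 1.616, -1.616]
contact_force: [0.2, -0.6, -0.1]
gripper_width: 0.0001
t 1.6 tcp [0.3652 0.0537 0.2276] tip box [-0.1336  0.1628] z 0.2026 F box [-0.1 -0.6 -0.1] w 0.0
[[-0.541 -0.     0.841]
 [-0.841 -0.    -0.541]
 [ 0.    -1.    -0.   ]] [ 0.11 -0.01  1.97 -0.    1.18  0.69] -32.71965385950365 [ 0.03663076 -0.16278156]
```

```bash
python3 -m inch '[0.007,-0.033,0,0,0,-6.4, 0.014,-0.066,0,0,0,-12.8, 0.021,-0.099,0,0,0,-19.2, 0.028,-0.131,0,0,0,-25.6, 0.036,-0.163,0,0,0,-32]'
python3 -m inch '[0,0,-0.03,0,0,0, 0,0,-0.06,0,0,0, 0,0,-0.098,0,0,0, 0,0,-0.098,0,0,0]'
python3 - <<'E'
from h import *
s,R=st();print(np.degrees(np.arctan2(R[1,2],R[0,2])),s['joint_pos'].round(2))
for f,n,(x,y,w,h) in (('s1','scene',(270,150,130,130)),('t1','top',(240,195,150,150))):
    snap(n,f+'.png');i=cv2.imread(f'pics/{f}.png')[y:y+h,x:x+w]
    cv2.imwrite(f'pics/{f}z.png',cv2.resize(i,None,fx=4,fy=4,interpolation=cv2.INTER_CUBIC))
E
```

```text
time: 2.1
eef_pos: [0.401, -0.1093, 0.2275]
tool_rot: [-0.443, 1.978, -1.977]
contact_force: [1.0, 0.0, -0.1]
gripper_width: -0.0003
time: 2.5
eef_pos: [0.3975, -0.107, 0.126]
tool_rot: [-0.458, 1.983, -1.973]
contact_force: [-1.0, 0.4, 0.6]
gripper_width: 0.0001
t 2.5 tcp [ 0.3975 -0.107   0.126 ] tip box [-0.1732  0.0039] z 0.101 F box [-0.8  0.8  0.6] w 0.0
-64.4742088977402 [-0.29  0.17  2.06 -0.    0.92  0.83]
```

View pics/s1z.png

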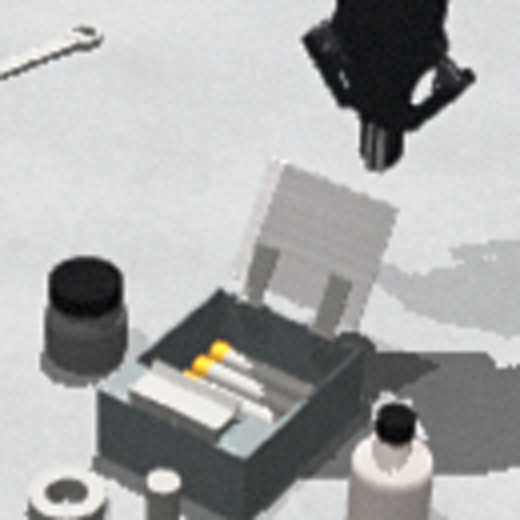

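View pics/t1z.png

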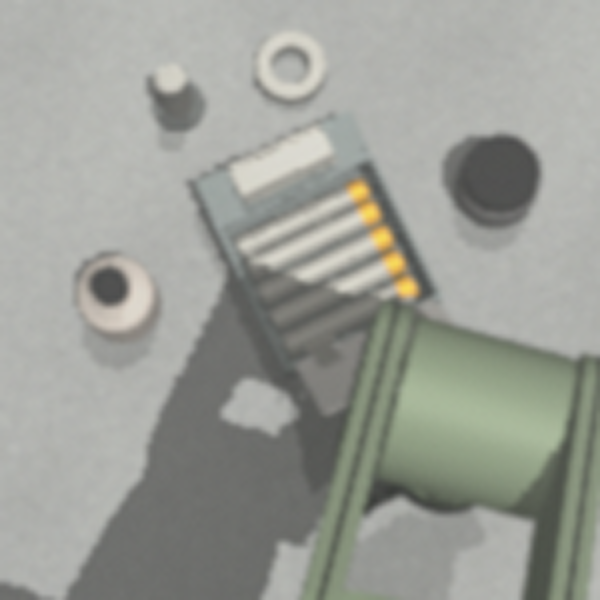

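The scene picture shows the shut fingertips behind the flap, ending at about (365,192). I'll check this tip height against the calibration.

```bash
python3 - <<'E'
from h import *
s,R=st();a=load('s1.png')
for d in (.012,.025,.038): print(d,proj(a,s['eef_pos']+d*R[:,1]))
E
```

```text
t 2.6 tcp [ 0.4013 -0.1079  0.1299] tip box [-0.17    0.0013] z 0.1049 F box [ 0.4 -0.5  1.1] w 0.0
0.012 [[363.38635958 195.15800557]]
0.025 [[363.08006175 198.94923922]]
0.038 [[362.77667817 202.70326876]]
```

```bash
python3 - <<'E'
from h import *
a=snap('scene','s2.png');s,R=st()
x,y=335,150;i=cv2.resize(cv2.imread('pics/s2.png')[y:y+60,x:x+60],None,fx=10,fy=10,interpolation=cv2.INTER_NEAREST)
for d in (.012,.025):
  for u in (-.011,.011):
    for v in (-.0145,.0145):
      p=proj(a,s['eef_pos']+d*R[:,1]+u*R[:,0]+v*R[:,2])[0]; cv2.circle(i,(int((p[0]-x+.5)*10),int((p[1]-y+.5)*10)),4,(0,0,255) if d==.025 else (0,255,0),-1)
cv2.imwrite('pics/s2z.png',i)
E
```

```text
t 2.65 tcp [ 0.4023 -0.1082  0.1309] tip box [-0.1692  0.0006] z 0.1059 F box [0.  0.8 1.1] w 0.0
```

View pics/s2z.png

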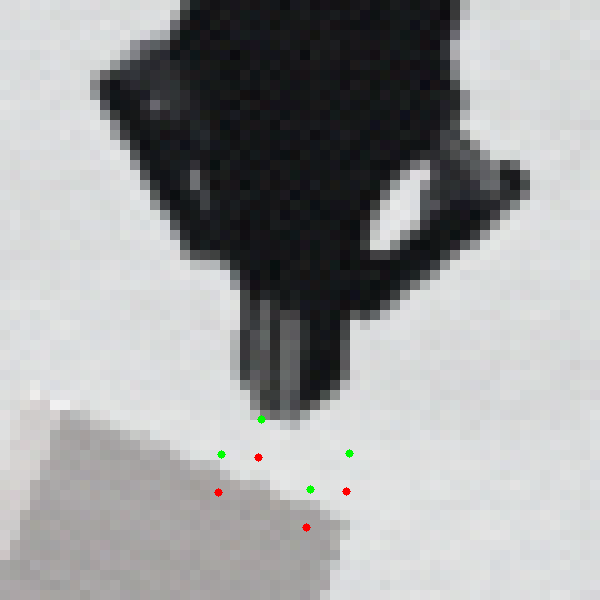

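```bash
python3 - <<'E'
from h import *
P=np.array([.2451,.5197,.227]);j=np.array([.427,.904,0])
for f in('s0','t0'):
    a=load(f+'.png');im=cv2.imread(f'pics/{f}.png')
    q=proj(a,[P,P+[0,0,-.012],P+[0,0,-.025],P+.0425*j-[0,0,.012],P-.0425*j-[0,0,.012]]);print(f,q.round(1))
    x,y=(int(q[0][0])-30,int(q[0][1])-40); x=min(x,580)
    i=cv2.resize(im[y:y+60,x:x+60],None,fx=8,fy=8,interpolation=cv2.INTER_NEAREST)
    for k,p in enumerate(q): cv2.circle(i,(int((p[0]-x+.5)*8),int((p[1]-y+.5)*8)),3,[(0,0,255),(0,255,0),(255,0,0),(0,255,255),(0,255,255)][k],-1)
    cv2.imwrite(f'pics/{f}g.png',i)
a=cv2.hconcat([cv2.imread('pics/s0g.png'),cv2.imread('pics/t0g.png')]);cv2.imwrite('pics/g0.png',cv2.resize(a,None,fx=.8,fy=.8))
E
```

```text
s0 [[595.  281.3]
 [593.2 285.5]
 [591.3 290. ]
 [602.5 299.7]
 [584.4 272. ]]
t0 [[ 77.3 379.7]
 [ 79.9 379.2]
 [ 82.7 378.8]
 [ 64.3 371.2]
 [ 95.8 387.3]]
```

View pics/g0.png

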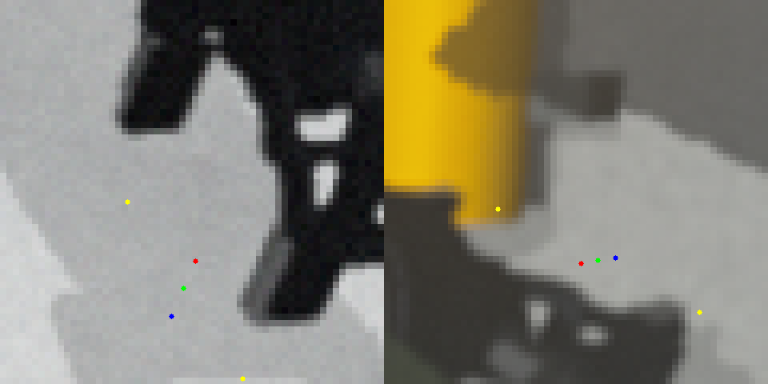

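The gripper as seen in both pictures sits roughly 10–30 mm higher than the stated tip. A gentle bench touch here, clear of everything, will settle the tip height.

```bash
python3 -m inch '[0,0,-0.03,0,0,0, 0,0,-0.06,0,0,0, 0,0,-0.08,0,0,0, 0,0,-0.08,0,0,0, 0,0,-0.08,0,0,0]'
python3 -m inch '[0,0,-0.005,0,0,0, 0,0,-0.01,0,0,0, 0,0,-0.014,0,0,0, 0,0,-0.014,0,0,0, 0,0,-0.014,0,0,0]'
python3 -c "
from h import *
st();snap('scene','s3.png')"
```

```text
time: 3.15
eef_pos: [0.4028, -0.1083, 0.0512]
tool_rot: [-0.445, 1.972, -1.975]
contact_force: [1.1, 0.1, 0.1]
gripper_width: -0.0001
time: 3.65
eef_pos: [0.4013, -0.108, 0.0357]
tool_rot: [-0.448, 1.974, -1.974]
contact_force: [-0.3, 0.4, -0.6]
gripper_width: 0.0003
t 3.65 tcp [ 0.4013 -0.108   0.0357] tip box [-0.17    0.0012] z 0.0107 F box [-0.1  0.5 -0.6] w 0.0
```

```bash
python3 -m inch '[0,0,-0.003,0,0,0, 0,0,-0.006,0,0,0, 0,0,-0.006,0,0,0]'
python3 -m inch '[0,0,-0.002,0,0,0, 0,0,-0.004,0,0,0, 0,0,-0.004,0,0,0]'
python3 -c "
from h import *
a=load('s3.png');x,y=310,170
i=cv2.resize(cv2.imread('pics/s3.png')[y:y+75,x:x+90],None,fx=7,fy=7,interpolation=cv2.INTER_CUBIC);cv2.imwrite('pics/s3z.png',i)
print(proj(a,[[.4013,-.108,.0107],[.4013,-.108,0]]))"
```

```text
time: 4.0
eef_pos: [0.401, -0.1079, 0.0293]
tool_rot: [-0.448, 1.975, -1.974]
contact_force: [-0.8, -0.0, -0.0]
gripper_width: -0.0003
time: 4.3
eef_pos: [0.4012, -0.1079, 0.0255]
tool_rot: [-0.448, 1.975, -1.974]
contact_force: [-0.4, 0.2, 0.4]
gripper_width: -0.0003
[[360.88815065 225.3464241 ]
 [360.65116587 228.22981143]]
```

View pics/s3z.png

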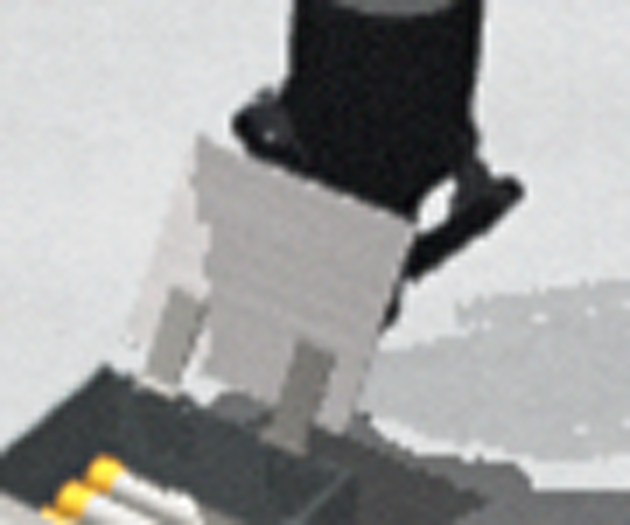

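```bash
python3 -m inch '[0,0,-0.002,0,0,0, 0,0,-0.004,0,0,0, 0,0,-0.004,0,0,0]'
python3 -m inch '[0,0,-0.002,0,0,0, 0,0,-0.004,0,0,0, 0,0,-0.004,0,0,0]'
```

```text
time: 4.6
eef_pos: [0.4011, -0.1079, 0.0215]
tool_rot: [-0.448, 1.975, -1.974]
contact_force: [0.5, 0.4, 0.2]
gripper_width: 0.0005
time: 4.9
eef_pos: [0.4011, -0.1079, 0.0175]
tool_rot: [-0.448, 1.975, -1.974]
contact_force: [-0.2, 0.8, -0.5]
gripper_width: -0.0004
```

```bash
python3 -m inch '[0,0,-0.002,0,0,0, 0,0,-0.004,0,0,0, 0,0,-0.004,0,0,0]'
python3 -m inch '[0,0,-0.002,0,0,0, 0,0,-0.004,0,0,0, 0,0,-0.004,0,0,0]'
python3 -c "
from h import *
a=snap('scene','s4.png');x,y=310,170
i=cv2.resize(cv2.imread('pics/s4.png')[y:y+75,x:x+90],None,fx=7,fy=7,interpolation=cv2.INTER_CUBIC);cv2.imwrite('pics/s4z.png',i)"
```

```text
time: 5.2
eef_pos: [0.4011, -0.1079, 0.0135]
tool_rot: [-0.448, 1.975, -1.974]
contact_force: [0.0, 0.1, -0.6]
gripper_width: -0.0002
time: 5.5
eef_pos: [0.4012, -0.1079, 0.0095]
tool_rot: [-0.448, 1.975, -1.974]
contact_force: [0.0, 0.4, 0.5]
gripper_width: -0.0
```

View pics/s4z.png

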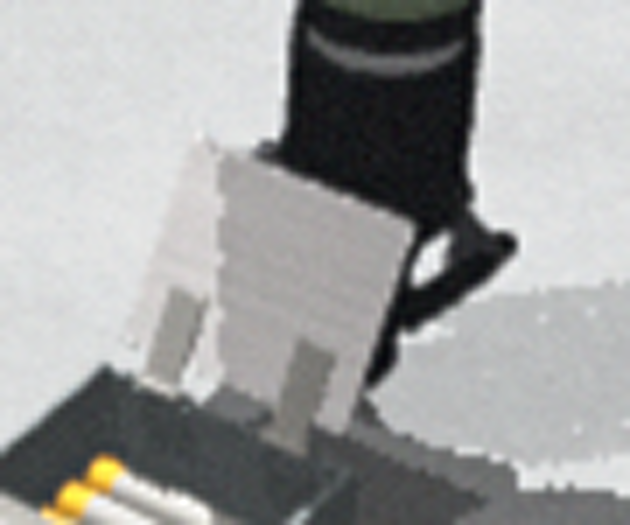

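```bash
python3 -m inch '[0,0,-0.002,0,0,0, 0,0,-0.004,0,0,0, 0,0,-0.004,0,0,0]'
python3 -m inch '[0,0,-0.002,0,0,0, 0,0,-0.004,0,0,0, 0,0,-0.004,0,0,0]'
```

```text
time: 5.85
eef_pos: [0.4011, -0.1079, 0.0055]
tool_rot: [-0.448, 1.975, -1.974]
contact_force: [-0.3, -0.4, 0.5]
gripper_width: 0.0003
time: 6.15
eef_pos: [0.4011, -0.1079, 0.0015]
tool_rot: [-0.448, 1.975, -1.974]
contact_force: [-0.0, -0.4, -0.2]
gripper_width: 0.0003
```

```bash
python3 -m inch '[0,0,-0.002,0,0,0, 0,0,-0.003,0,0,0, 0,0,-0.003,0,0,0]'
```

```text
time: 6.45
eef_pos: [0.4012, -0.1079, -0.0014]
tool_rot: [-0.448, 1.974, -1.974]
contact_force: [0.0, 0.1, -0.4]
gripper_width: -0.0001
```

```bash
python3 -m inch '[0,0,-0.002,0,0,0, 0,0,-0.003,0,0,0, 0,0,-0.003,0,0,0]'
```

```text
time: 6.75
eef_pos: [0.4015, -0.108, -0.0036]
tool_rot: [-0.447, 1.974, -1.974]
contact_force: [-0.7, -0.0, 9.7]
gripper_width: 0.0002
```

```bash
python3 -m inch '[0,0,-0.002,0,0,0, 0,0,-0.003,0,0,0, 0,0,-0.003,0,0,0]'
python3 -c "
from h import *
a=snap('scene','s5.png');x,y=310,170
i=cv2.resize(cv2.imread('pics/s5.png')[y:y+75,x:x+90],None,fx=7,fy=7,interpolation=cv2.INTER_CUBIC);cv2.imwrite('pics/s5z.png',i)"
```

```text
time: 7.05
eef_pos: [0.4016, -0.108, -0.0038]
tool_rot: [-0.446, 1.973, -1.975]
contact_force: [-9.3, 1.2, 47.7]
gripper_width: 0.0001
```

View pics/s5z.png

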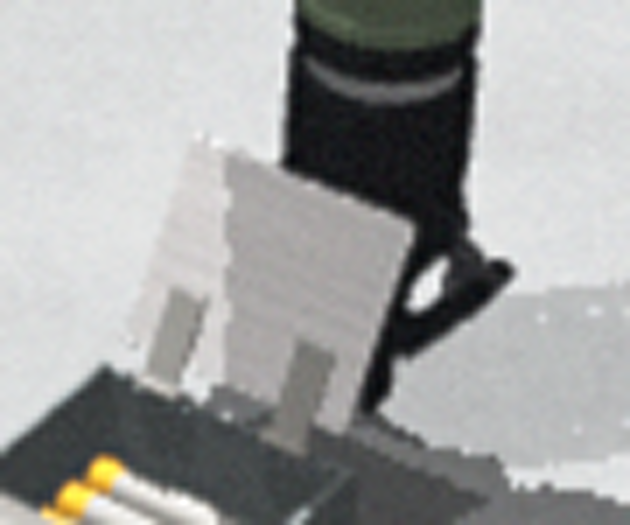

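Bench contact comes at TCP z ≈ −0.0035, so the real shut tip is about 3.5 mm above the TCP reading (not 25 mm below it). The pictures agree, so I'll use that. The last press step was too big at 48 N; later steps must be finer. Raising now, then advancing towards the flap.

```bash
sed -i "s/tip=s\['eef_pos'\]+.025\*R\[:,1\]/tip=s['eef_pos']-.0035*R[:,1]/" h.py
python3 -m inch '[0,0,0.02,0,0,0, 0,0,0.05,0,0,0, 0,0,0.08,0,0,0, 0,0,0.109,0,0,0, 0,0,0.109,0,0,0]'
python3 -m inch '[0.009,0.0043,0,0,0,0, 0.018,0.0085,0,0,0,0, 0.027,0.0128,0,0,0,0, 0.027,0.0128,0,0,0,0]'
python3 -c "
from h import *
st()
a=snap('scene','s6.png');x,y=300,150
i=cv2.resize(cv2.imread('pics/s6.png')[y:y+90,x:x+100],None,fx=6,fy=6,interpolation=cv2.INTER_CUBIC);cv2.imwrite('pics/s6z.png',i)"
```

```text
time: 7.6
eef_pos: [0.4039, -0.1087, 0.105]
tool_rot: [-0.44, 1.967, -1.976]
contact_force: [0.4, -0.1, 0.9]
gripper_width: -0.0002
time: 8.0
eef_pos: [0.4296, -0.0945, 0.1008]
tool_rot: [-0.45, 1.974, -1.973]
contact_force: [-0.1, 0.1, -0.3]
gripper_width: 0.0001
t 8.0 tcp [ 0.4296 -0.0945  0.1008] tip box [-0.1387  0.0012] z 0.1043 F box [-0.1  0.2 -0.3] w 0.0
```

View pics/s6z.png

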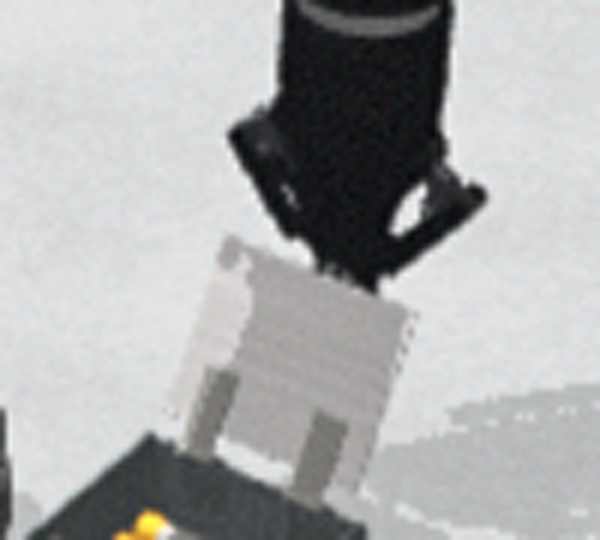

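The finger is centred behind the flap. Now I push the flap up and over.

```bash
python3 -m inch '[0.008,0.0038,0.008,0,0,0, 0.016,0.0075,0.008,0,0,0, 0.024,0.0113,0.008,0,0,0, 0.032,0.015,0.008,0,0,0, 0.04,0.0188,0.008,0,0,0]'
python3 -c "
from h import *
st()
a=snap('scene','s7.png');x,y=300,150
i=cv2.resize(cv2.imread('pics/s7.png')[y:y+90,x:x+100],None,fx=6,fy=6,interpolation=cv2.INTER_CUBIC);cv2.imwrite('pics/s7z.png',i)"
```

```text
time: 8.55
eef_pos: [0.469, -0.076, 0.1097]
tool_rot: [-0.448, 1.974, -1.974]
contact_force: [-0.9, -0.7, 0.2]
gripper_width: -0.0001
t 8.55 tcp [ 0.469  -0.076   0.1097] tip box [-0.0951  0.0012] z 0.1132 F box [-1.1 -0.2  0.2] w -0.0
```

View pics/s7z.png

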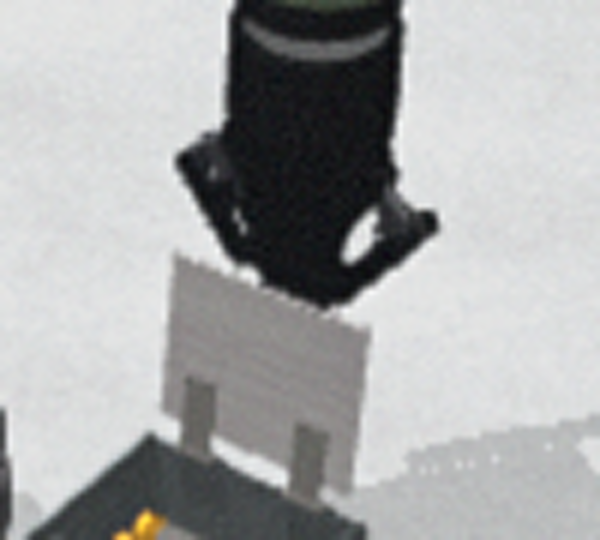

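```bash
python3 -m inch '[0.008,0.0038,0,0,0,0, 0.016,0.0075,0,0,0,0, 0.024,0.0113,0,0,0,0, 0.032,0.015,0,0,0,0, 0.04,0.0188,0,0,0,0]'
python3 -c "
from h import *
st()
a=snap('scene','s8.png');x,y=270,150
i=cv2.resize(cv2.imread('pics/s8.png')[y:y+100,x:x+120],None,fx=6,fy=6,interpolation=cv2.INTER_CUBIC);cv2.imwrite('pics/s8z.png',i)"
```

```text
time: 9.1
eef_pos: [0.5088, -0.0572, 0.1095]
tool_rot: [-0.448, 1.975, -1.974]
contact_force: [-1.6, -1.2, -1.2]
gripper_width: -0.0004
t 9.1 tcp [ 0.5088 -0.0572  0.1095] tip box [-0.0511  0.0012] z 0.113 F box [-1.9 -0.4 -1.2] w -0.0
```

View pics/s8z.png

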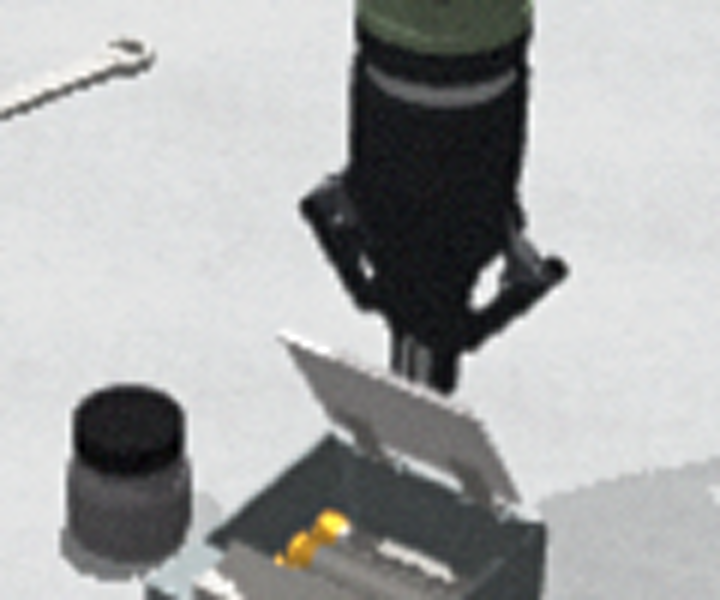

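```bash
python3 -m inch '[0.0036,0.0017,-0.008,0,0,0, 0.0072,0.0034,-0.015,0,0,0, 0.0145,0.0068,-0.025,0,0,0, 0.018,0.0085,-0.031,0,0,0, 0.0203,0.0096,-0.037,0,0,0]'
python3 -m inch '[0.0003,0.0001,-0.001,0,0,0, 0.0003,0.0001,-0.001,0,0,0]'
python3 -c "
from h import *
st()
a=snap('scene','s9.png');x,y=270,150
i=cv2.resize(cv2.imread('pics/s9.png')[y:y+100,x:x+120],None,fx=6,fy=6,interpolation=cv2.INTER_CUBIC);cv2.imwrite('pics/s9z.png',i)"
```

```text
time: 9.65
eef_pos: [0.5292, -0.0479, 0.072]
tool_rot: [-0.448, 1.974, -1.974]
contact_force: [-0.5, -0.2, 1.2]
gripper_width: -0.0001
time: 9.85
eef_pos: [0.5288, -0.0478, 0.0714]
tool_rot: [-0.448, 1.975, -1.974]
contact_force: [0.2, 0.3, 0.5]
gripper_width: -0.0004
t 9.85 tcp [ 0.5288 -0.0478  0.0714] tip box [-0.029   0.0011] z 0.0749 F box [0.3 0.2 0.5] w -0.0
```

View pics/s9z.png

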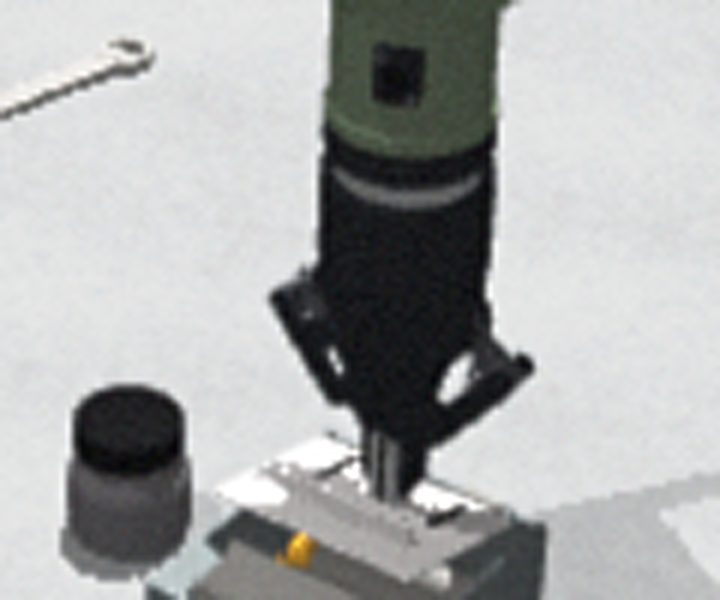

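```bash
python3 -m inch '[0.001,0.0005,-0.004,0,0,0, 0.0018,0.0008,-0.008,0,0,0, 0.0018,0.0008,-0.01,0,0,0, 0.0018,0.0008,-0.01,0,0,0]'
python3 -c "
from h import *
st()"
```

```text
time: 10.3
eef_pos: [0.5308, -0.047, 0.0615]
tool_rot: [-0.447, 1.974, -1.974]
contact_force: [1.4, 0.7, 1.1]
gripper_width: -0.0002
t 10.3 tcp [ 0.5308 -0.047   0.0615] tip box [-0.0269  0.001 ] z 0.065 F box [1.6 0.1 1.1] w -0.0
```

```bash
python3 -m inch '[0,0,-0.001,0,0,0, 0,0,-0.001,0,0,0]'; python3 -c "
from h import *
st()"
```

```text
time: 10.5
eef_pos: [0.5309, -0.047, 0.0607]
tool_rot: [-0.447, 1.974, -1.974]
contact_force: [0.7, -0.5, 0.5]
gripper_width: 0.0002
t 10.5 tcp [ 0.5309 -0.047   0.0607] tip box [-0.0268  0.001 ] z 0.0642 F box [ 0.5 -0.7  0.5] w 0.0
```

```bash
python3 -m inch '[0,0,-0.0005,0,0,0, 0,0,-0.0007,0,0,0]'; python3 -c "
from h import *
st()
for f,n,(x,y,w,h) in (('s10','scene',(270,200,120,100)),('t10','top',(260,195,120,100))):
    snap(n,f+'.png');i=cv2.imread(f'pics/{f}.png')[y:y+h,x:x+w]
    cv2.imwrite(f'pics/{f}z.png',cv2.resize(i,None,fx=6,fy=6,interpolation=cv2.INTER_CUBIC))"
```

```text
time: 10.7
eef_pos: [0.5309, -0.047, 0.0602]
tool_rot: [-0.447, 1.974, -1.974]
contact_force: [0.2, 1.7, 1.1]
gripper_width: -0.0001
t 10.7 tcp [ 0.5309 -0.047   0.0602] tip box [-0.0268  0.001 ] z 0.0637 F box [1.  1.5 1.1] w -0.0
```

View pics/s10z.png

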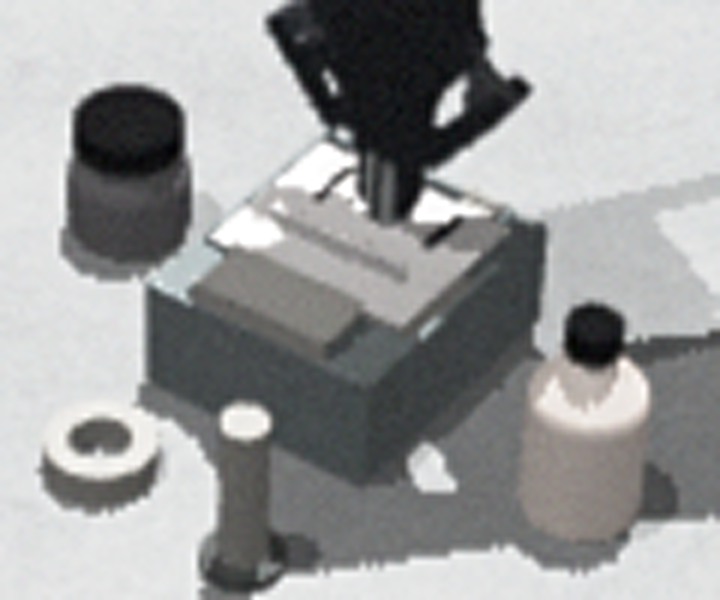

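View pics/t10z.png

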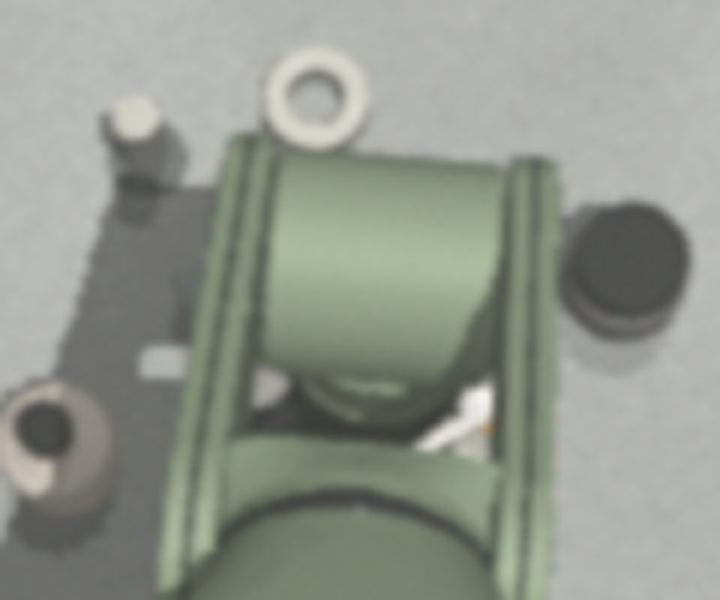

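The flap lies flat, its edge just in front of the lip, with the finger behind the rib. Pressing a bit more.

```bash
python3 -m inch '[0,0,-0.0003,0,0,0, 0,0,-0.0005,0,0,0, 0,0,-0.0005,0,0,0]'; python3 -c "
from h import *
st()"
```

```text
time: 11.1
eef_pos: [0.5309, -0.047, 0.0597]
tool_rot: [-0.447, 1.974, -1.974]
contact_force: [0.9, 1.2, 3.6]
gripper_width: -0.0001
t 11.1 tcp [ 0.5309 -0.047   0.0597] tip box [-0.0268  0.0009] z 0.0632 F box [1.4 0.7 3.6] w -0.0
```

```bash
python3 -m inch '[0,0,-0.0003,0,0,0, 0,0,-0.0005,0,0,0, 0,0,-0.0005,0,0,0]'; python3 -c "
from h import *
st()"
```

```text
time: 11.4
eef_pos: [0.531, -0.047, 0.0596]
tool_rot: [-0.447, 1.974, -1.974]
contact_force: [0.1, 1.0, 6.8]
gripper_width: 0.0001
t 11.4 tcp [ 0.531  -0.047   0.0596] tip box [-0.0267  0.0009] z 0.0631 F box [0.5 0.9 6.8] w 0.0
```

```bash
python3 -m inch '[0.0036,0.0017,0,0,0,0, 0.0072,0.0034,0,0,0,0, 0.0108,0.0051,0,0,0,0, 0.0145,0.0068,0,0,0,0, 0.018,0.0085,0,0,0,0]'; python3 -c "
from h import *
st()"
```

```text
time: 11.9
eef_pos: [0.548, -0.0392, 0.0594]
tool_rot: [-0.45, 1.974, -1.976]
contact_force: [-1.7, -1.1, 6.5]
gripper_width: 0.0001
t 11.9 tcp [ 0.548  -0.0392  0.0594] tip box [-0.008   0.0007] z 0.0629 F box [-2.  -0.3  6.5] w 0.0
```

```bash
python3 -m inch '[0.0018,0.0009,0,0,0,0, 0.0036,0.0017,0,0,0,0, 0.0036,0.0017,0,0,0,0]'; python3 -c "
from h import *
st()
for f,n,(x,y,w,h) in (('s11','scene',(270,200,120,100)),):
    snap(n,f+'.png');i=cv2.imread(f'pics/{f}.png')[y:y+h,x:x+w]
    cv2.imwrite(f'pics/{f}z.png',cv2.resize(i,None,fx=6,fy=6,interpolation=cv2.INTER_CUBIC))"
```

```text
time: 12.2
eef_pos: [0.5513, -0.0375, 0.0592]
tool_rot: [-0.451, 1.974, -1.976]
contact_force: [-2.6, -1.6, 6.6]
gripper_width: -0.0003
t 12.2 tcp [ 0.5513 -0.0375  0.0592] tip box [-0.0043  0.0008] z 0.0627 F box [-3.  -0.4  6.6] w -0.0
```

View pics/s11z.png

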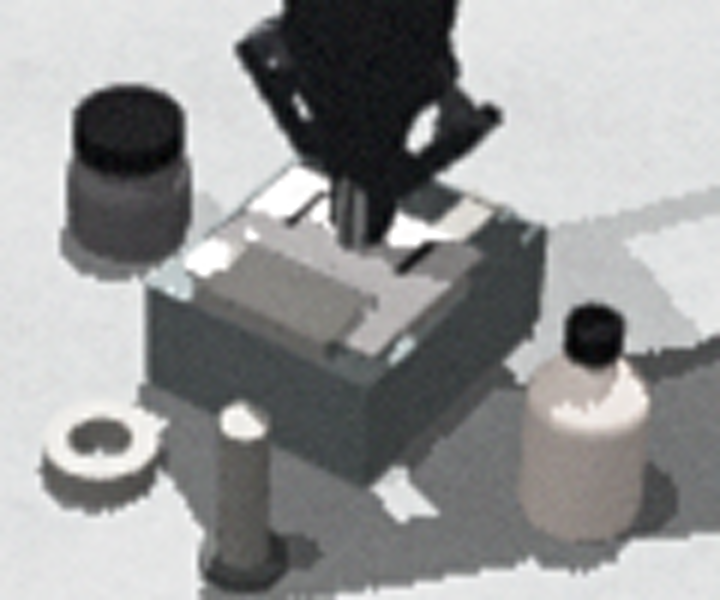

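The flap is already sliding with the finger by friction, its edge entering beneath the lip. I'll continue with slightly less press until the finger bears on the rib and the stop is felt.

```bash
python3 -m inch '[0.0027,0.0013,0.0002,0,0,0, 0.0054,0.0026,0.0002,0,0,0, 0.0081,0.0038,0.0002,0,0,0, 0.0108,0.0051,0.0002,0,0,0, 0.0126,0.006,0.0002,0,0,0]'; python3 -c "
from h import *
st()"
```

```text
time: 12.75
eef_pos: [0.5631, -0.0316, 0.059]
tool_rot: [-0.453, 1.975, -1.976]
contact_force: [-4.4, -1.8, 5.5]
gripper_width: -0.0004
t 12.75 tcp [ 0.5631 -0.0316  0.059 ] tip box [0.0089 0.0011] z 0.0625 F box [-4.7  0.3  5.5] w -0.0
```

```bash
python3 -m inch '[0.0018,0.0009,0,0,0,0, 0.0027,0.0013,0,0,0,0]'; python3 -c "
from h import *
st()"
```

```text
time: 12.95
eef_pos: [0.5659, -0.0302, 0.059]
tool_rot: [-0.453, 1.975, -1.976]
contact_force: [-3.6, -1.4, 5.4]
gripper_width: 0.0
t 12.95 tcp [ 0.5659 -0.0302  0.059 ] tip box [0.012  0.0012] z 0.0625 F box [-3.9  0.3  5.4] w 0.0
```

```bash
python3 -m inch '[0.0018,0.0009,0,0,0,0, 0.0027,0.0013,0,0,0,0]'; python3 -c "
from h import *
st()
for f,n,(x,y,w,h) in (('s12','scene',(270,200,120,100)),):
    snap(n,f+'.png');i=cv2.imread(f'pics/{f}.png')[y:y+h,x:x+w]
    cv2.imwrite(f'pics/{f}z.png',cv2.resize(i,None,fx=6,fy=6,interpolation=cv2.INTER_CUBIC))"
```

```text
time: 13.15
eef_pos: [0.5687, -0.0289, 0.059]
tool_rot: [-0.452, 1.975, -1.976]
contact_force: [-2.9, -2.3, 4.8]
gripper_width: -0.0002
t 13.15 tcp [ 0.5687 -0.0289  0.059 ] tip box [0.0151 0.0012] z 0.0625 F box [-3.6 -0.9  4.8] w -0.0
```

View pics/s12z.png

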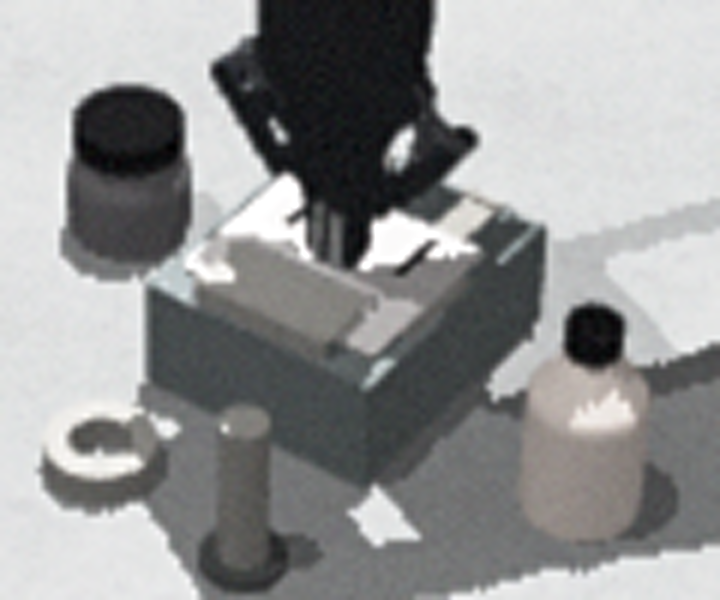

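```bash
python3 -m inch '[0.0009,0.0004,0,0,0,0, 0.0018,0.0009,0,0,0,0]'; python3 -c "
from h import *
st()"
```

```text
time: 13.4
eef_pos: [0.5711, -0.0277, 0.059]
tool_rot: [-0.45, 1.975, -1.975]
contact_force: [-5.4, -2.0, 4.0]
gripper_width: -0.0001
t 13.4 tcp [ 0.5711 -0.0277  0.059 ] tip box [0.0178 0.0012] z 0.0625 F box [-5.7  0.5  4. ] w -0.0
```

```bash
python3 -m inch '[0.0005,0.0002,0,0,0,0, 0.0009,0.0004,0,0,0,0]'; python3 -c "
from h import *
st()"
```

```text
time: 13.6
eef_pos: [0.5711, -0.0276, 0.0588]
tool_rot: [-0.453, 1.975, -1.976]
contact_force: [-6.6, -4.6, 5.9]
gripper_width: 0.0001
t 13.6 tcp [ 0.5711 -0.0276  0.0588] tip box [0.0179 0.0013] z 0.0623 F box [-8.  -1.3  5.9] w 0.0
```

```bash
python3 -m inch '[0.0005,0.0002,0,0,0,0, 0.0009,0.0004,0,0,0,0]'; python3 -c "
from h import *
st()"
```

```text
time: 13.8
eef_pos: [0.5711, -0.0275, 0.0587]
tool_rot: [-0.456, 1.976, -1.977]
contact_force: [-8.2, -6.0, 6.6]
gripper_width: 0.0001
t 13.8 tcp [ 0.5711 -0.0275  0.0587] tip box [0.018  0.0013] z 0.0622 F box [-10.   -1.9   6.6] w 0.0
```

The rib was met at tip x = 17.9 mm, where 18 mm was predicted for fully home. The force rises to 10 N with no motion, so this is the stop. I'll relieve the sideways load a little and lift straight off.

```bash
python3 -m inch '[-0.0009,-0.0004,0.0002,0,0,0, -0.0009,-0.0004,0.002,0,0,0, -0.0009,-0.0004,0.008,0,0,0, -0.0009,-0.0004,0.025,0,0,0, -0.0009,-0.0004,0.06,0,0,0]'
python3 -m inch '[0,0,0.04,0,0,0, -0.02,-0.01,0.08,0,0,0, -0.06,-0.028,0.1,0,0,0, -0.1,-0.047,0.1,0,0,0, -0.14,-0.066,0.1,0,0,0]'
python3 -m inch '[-0.02,0.04,0,0,0,0, -0.03,0.08,0,0,0,0, -0.03,0.13,0,0,0,0, -0.03,0.17,0,0,0,0, -0.03,0.21,0,0,0,0]'
python3 -c "
from h import *
st()
for f,n,(x,y,w,h) in (('s13','scene',(270,200,120,100)),('t13','top',(250,190,130,110))):
    snap(n,f+'.png');i=cv2.imread(f'pics/{f}.png')[y:y+h,x:x+w]
    cv2.imwrite(f'pics/{f}z.png',cv2.resize(i,None,fx=6,fy=6,interpolation=cv2.INTER_CUBIC))"
```

```text
time: 14.3
eef_pos: [0.572, -0.0265, 0.1171]
tool_rot: [-0.452, 1.978, -1.974]
contact_force: [1.3, 0.6, -0.8]
gripper_width: 0.0001
time: 14.8
eef_pos: [0.4331, -0.0933, 0.2201]
tool_rot: [-0.444, 1.97, -1.974]
contact_force: [-0.0, -0.4, 0.1]
gripper_width: -0.0003
time: 15.3
eef_pos: [0.4036, 0.1193, 0.2196]
tool_rot: [-0.444, 1.974, -1.972]
contact_force: [-0.7, 0.1, 0.0]
gripper_width: -0.0002
t 15.3 tcp [0.4036 0.1193 0.2196] tip box [-0.0708  0.2057] z 0.2231 F box [-0.6  0.4  0. ] w -0.0
```

View pics/s13z.png

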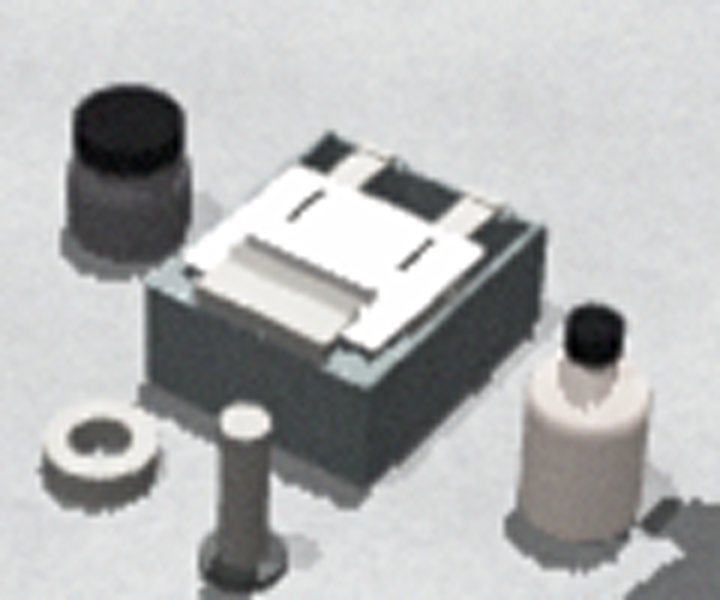

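View pics/t13z.png

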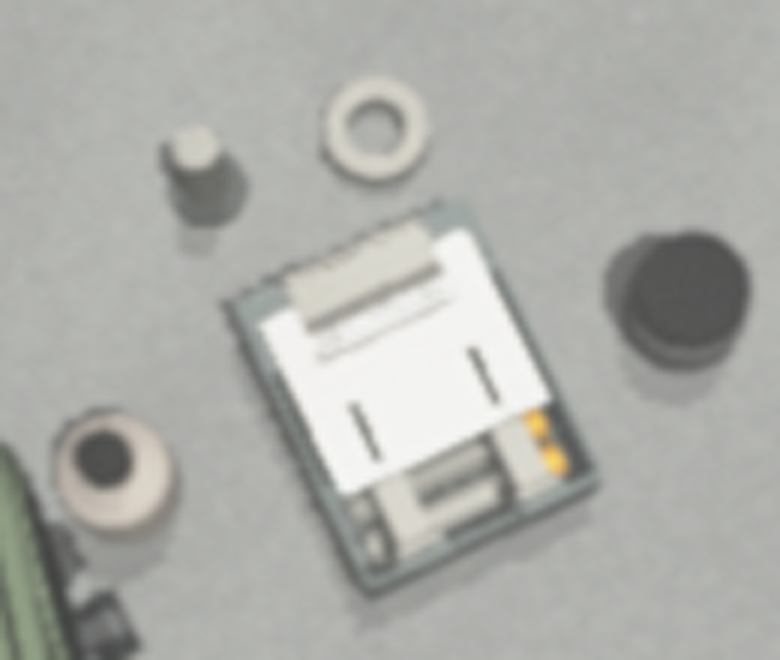

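```bash
python3 - <<'E'
from h import *
t=load('t13.png')
T=lambda p:(250+p[0]/6-.4,190+p[1]/6-.4)
for n,p,z in (('rear +',(345,493),.0635),('rear -',(550,402),.0635),('front+',(262,325),.0635),('front-',(470,232),.0635),('box L+',(228,302),.0585),('box H-',(597,478),.0585),('box H+',(370,590),.0585),('boxL-',(440,203),.0585)): print(n,B(onz(t,T(p),z)))
a=cv2.imread('pics/s0.png')[200:300,270:390].astype(int);b=cv2.imread('pics/s13.png')[200:300,270:390].astype(int)
d=np.abs(a-b).max(2)>40; cv2.imwrite('pics/d.png',cv2.resize((d*255).astype(np.uint8),None,fx=5,fy=5))
E
```

```text
rear + [-0.0317  0.0498]
rear - [-0.0359 -0.0522]
front+ [0.0549 0.0497]
front- [ 0.0515 -0.0553]
box L+ [0.0726 0.0588]
box H- [-0.076 -0.056]
box H+ [-0.0756  0.059 ]
boxL- [ 0.071  -0.0497]
```

View pics/d.png

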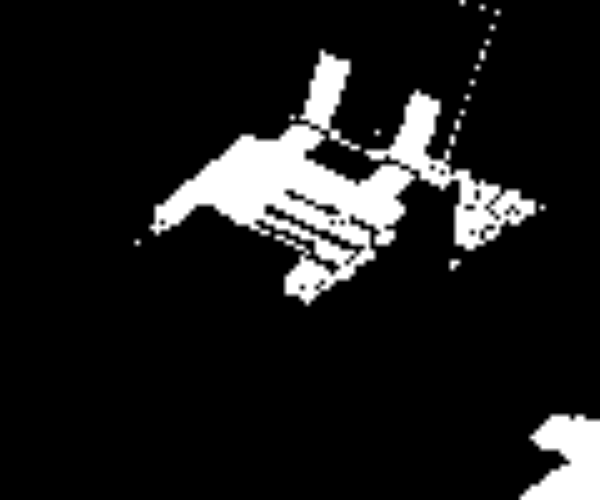

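```bash
python3 -c "
from h import *
print(ctrl.close_job());st()"
```

```text
the job is handed in; nothing more can be done
None
the job is handed in; nothing more can be done
```

The pin box is closed and the job is handed in, at about 15.4 s of the 38 s allowed. With the shut fingertips I folded the flap up and over and pressed it flat. I slid it under the lip while holding it down, then lifted straight off and backed away.

**Checks that agreed**
- **Flap:** after I let go, both pictures show it lying flat under the lip.
- **Fully home:** the finger met the rib at box x = 17.9 mm; 18 mm was predicted for a fully home flap. Pushing on to 10 N moved nothing further. From the top picture the tuck is about 21 mm, with about 2 mm uncertainty, against 22 mm at the stop.
- **Nothing moved:** before-and-after scene pictures around the box differ only at the flap and in the shadows. The box and the articles beside it are where they were; the driver, spanner and carton lay outside that crop and the arm never went near them.

**What disagreed or went less well**
- **Tip position:** the stated 25 mm from the TCP to the fingertips did not hold. A bench touch showed the tip about 28 mm higher than that, so I used the measured value. The flap's flat height then matched within 0.5 mm.
- **Bench touch:** one step of it was too deep and reached about 48 N on the fingertips. That is under the 120 N wrist limit.
- **Not all by the rib:** finger friction under light pressure carried the flap most of the way before the finger reached the rib. The rib was only used for the final push against the stop.
- **Camera agreement:** the two cameras differed by 4 to 11 mm on the box's corners, so I averaged them.

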